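# Couple a quick-release board holder head to its ball post

### The job

Fit the board holder head onto the ball post: lower its socket over the ball and press straight down until the ball is fully home against the stop, lever still up, then let go and press the latch lever fully down so the ball is locked in. The post is set to an unknown height, so feel for contact and press head and lever gently, no harder than a firm thumb push (about 20 N is plenty, never above 30 N). Do not shove the flux bottle, battery or connector nearby.

Things in the scene. Friction and masses are not known exactly. Their poses are not given: they have to be found in the camera images.
- ball_stand: Steel ball post, fixed. Origin: on its axis, underside of the round foot (92 mm across), z up. A tube with clamp ring (33 mm across, 41 mm high) holds the post: 28 mm ball on a 15 mm neck, with a 28 mm guide collar 19 to 36 mm below the ball's centre. Post height differs from run to run and is not measured: ball centre 80 to 115 mm above the bench. The post does not yield.
- socket_head: Loose board holder head, 0.3 kg, upright on its skirt. Origin: centre of the seated ball, 32 mm above the skirt's rim; z up, +x to its grey cradle (x 29 to 69 mm, 60 wide, 20 mm high), -x to the latch lever, which faces the robot. Aluminium tube 39 mm outside, 30 inside; plunger housings reach y = +-26 mm, 6 mm below the origin. Any yaw on the post is fine.
- grip_block (a point): Where to grip the head: inside its black block, 30 mm wide in y, 34 mm in x, 20 to 60 mm above the head's origin. This point is 45 mm above the origin. Axes as the head's.
- ball_seat (a point): Same point as the head's origin. The flat roof 14 mm above it stops rigidly on the ball's top. Two spring plungers 6 mm below it meet the ball when this point is about 13 mm above the ball's centre and resist until it is 6 mm above; a push of about 6 to 14 N overcomes them (the head's weight does not). The skirt fits the guide collar with 1 mm all round and keeps the head upright within 0.1 rad.
- latch_lever (a joint): Steel latch lever on the head, rad: 0 = fully up (raised 32 degrees), 0.55 = fully down (level, rigid stop). Starts at 0 to 0.1, stays where left (stiff hinge, about 6 to 10 N at the pad). Hinge along the head's y, 27 mm to -x and 16 mm above the head's origin. Going down, its tongue swings under the ball; it goes fully down only with the ball home.
- lever_pad (a point): Middle of the upper face of the lever's pad (24 mm wide in y, 18 long), 47 mm from the hinge. Lever up: 63 mm to -x and 47 mm above the head's origin; lever down: 74 mm and 23.5 mm. Press straight down with closed fingers about 66 mm to -x of the head's origin, drifting back as the pad swings back. The head sits by leverage: a press here loads the post about twice over.
- flux_bottle: Bystander: flux dropper bottle, 32 mm across, 94 mm tall, origin at the centre of its underside.
- battery: Bystander: standing 9 V block battery, 18x27x48 mm, origin at the centre of its underside.
- connector_1: Bystander: round connector shell lying down, 28x30x27 mm, origin at its underside.

How it is judged:
By the outcome, as a careful person would: the job done as asked, in the order asked, and still so for the second after the job is handed in, with the robot touching nothing.
It also fails if it takes over 58 s, if anything falls off the work surface, if the arm or the gripper's body presses on something with over 40 N, if the wrist force passes 120 N, or if a joint passes its speed limit or range.

### The arm

A 6-joint arm with a two-finger parallel gripper is mounted at the origin on a cart in front of the work surface, level with it; the furniture and walls round the work are solid. World frame = base frame: x ahead of the robot, y to its left, z up, the work surface at z = 0. Lengths are in m, angles in rad, forces in N, time in s.
With the tool pointing down it reaches from about 0.325 to 0.9 m from the base axis. Payload 6.1 kg.
Tool frame: the origin (TCP) lies at the centre of the arm's flange, where the gripper is bolted on; the fingertips stand 173 mm ahead of it and the grasp point (between the pads) lies 155 mm ahead of it (tip_extent is the distance from the TCP to the fingertips, in m); z points along the fingers, y is the line along which they close (so a half turn about z gives the same grasp; the last joint's range is limited). The gripper opens to 85 mm and grips with 20 to 120 N. Pads are 22 mm wide; open, the fingers measure 114 mm over their backs; the gripper's body (76 mm by 85 mm) begins 54 mm behind the grasp point. The pads swing forward as they close: fully open they stand 13 mm farther back than shut.
Start: joints at [1.206, 0.22, 1.526, -0, 1.395, -0.126], TCP at [0.148, 0.607, 0.405] pointing down, gripper open.
Joint ranges: [-2.98, 2.98], [-0.91, 2.08], [0.09, 2.57], [-1.24, 4.39], [0.2, 2.65], [-2.68, 2.68]. Speed limits (rad/s): [2.57, 2.57, 3.01, 3.14, 3.14, 3.14].

### API

Orientations are given as a rotation vector (axis times angle).
In Python, from workcell import * gives the robot as it stands.
- The arm moves only by the tool arm_command, never from a script. Its argument "moves" is text: rows parted by semicolons, each of 6 numbers parted by spaces: the shift along the world's x, y, z in mm, then the turn, a rotation vector about the world's x, y, z in degrees. In form: tx ty tz wx wy wz; .... A call has 1 to 5 rows; each row is the pose to reach, as a shift and turn from the pose commanded when the call began; what a row does not reach only later rows make up. A row lasts 1/12 s, in which the tool goes at most 41.7 mm and 7.16 degrees, less where a joint would pass 70% of its speed; a pose out of reach is approached as far as the arm can. A call with a gripper value outside its range is refused whole. "gripper" is the finger opening in mm, from 0 to 85.4, set as the call begins (left out, the last holds). The fingers move at their own pace and stop on an object; "grip_force" is the grip in N (left out, the last holds). Time passes only in rows, so rows that repeat a pose let the fingers close. It gives the time, the measured TCP pose, the force, the opening and the grip force at its end, in the units of the state.
- get_state(): the state, without advancing time (a new reading comes with each control period).
- snapshot(name): name is "scene" or "top" or "wrist"; returns a dict with "image" (420x560x3 uint8, red, green, blue), "intrinsics" (3x3 intrinsics, pixels), "R" (3x3) and "t" (3): a world point X has camera coordinates R X + t. Camera axes: x right, y down, z forward; pixel columns grow to the right and rows downward; lengths in m; the calibration is good to about 2 mm. A picture is of the moment at which its call begins. There is no depth.
- job_done(): hands the job in; it is judged then, once.
The state is a dict: "time_s": time; "joints": joint angles; "qvel": joint speeds; "effort": joint torques, N m; "ee_pos": TCP position; "eef_rot": TCP orientation; "wrist_force": force on the tool from outside, world axes, zero at the start; "moment": the same for the moment, N m; "finger_gap": finger opening in m; "finger_force": force on a finger pad.
Only numpy, scipy, OpenCV 4.12 (cv2) and the standard library are available. Lean on these libraries where they do the work, as an engineer would, in place of code of your own. Each camera call takes 0.05 s, during which the arm holds its last target. There are 200 camera calls.

## Working session

There is one attempt and no reset: what is moved stays moved. The work goes in short steps, Python scripts to look and compute and a tool call to move; the robot and the scene stay as the last step left them, time stands still between calls to the robot, and variables do not carry over. Pictures are saved under pics/ and viewed, at most 10 in all, crops included, and the job is handed in when it is done.

Besides the shell and the picture viewer there is one more tool, called after ">>>" in YAML: its name, and indented under it one key for each argument. arm_command: Moves the arm, as the interface text tells. Its arguments: {"type":"object","properties":{"moves":{"type":"string"},"gripper":{"type":"number"},"grip_force":{"type":"number"}},"required":["moves"]}

```bash
mkdir -p pics
cat > h.py <<'E'
from workcell import *
import numpy as np, cv2
def ray(s,u,v):
    K,R,t=map(np.array,(s["intrinsics"],s["R"],s["t"]))
    d=R.T@np.linalg.solve(K,[u,v,1.0]); return -R.T@t.ravel(), d
def onz(s,u,v,z):
    c,d=ray(s,u,v); return c+d*(z-c[2])/d[2]
def proj(s,X):
    K,R,t=map(np.array,(s["intrinsics"],s["R"],s["t"]))
    p=K@(R@np.array(X,float)+t.ravel()); return p[:2]/p[2]
def tri(s1,p1,s2,p2):
    a,d=ray(s1,*p1); b,e=ray(s2,*p2); d/=np.linalg.norm(d); e/=np.linalg.norm(e)
    k=np.linalg.lstsq(np.c_[d,-e],b-a,rcond=None)[0]
    P,Q=a+k[0]*d,b+k[1]*e; return (P+Q)/2,np.linalg.norm(P-Q)
def save(s,n): cv2.imwrite(f"pics/{n}.png",cv2.cvtColor(np.array(s["image"]),cv2.COLOR_RGB2BGR))
E
python3 - <<'E'
from h import *
import pickle
S={n:snapshot(n) for n in("scene","top","wrist")}
pickle.dump(S,open("s0.pkl","wb"))
cv2.imwrite("pics/a.png",cv2.cvtColor(np.hstack([cv2.resize(S["scene"]["image"],(560,420))]),cv2.COLOR_RGB2BGR))
save(S["top"],"b")
for n in S: c,d=ray(S[n],280,210); print(n,c.round(3),d.round(2))
print(get_state())
E
```

```text
scene [0.154 0.37  0.746] [ 0.44 -0.45 -0.78]
top [ 0.329 -0.051  0.919] [ 0.23  0.04 -0.97]
wrist [0.082 0.623 0.372] [ 0.26 -0.06 -0.96]
{'time_s': 0.15, 'joints': array([ 1.20583380e+00,  2.21053292e-01,  1.52734946e+00, -5.89016305e-06,
        1.39468959e+00, -1.26098275e-01]), 'qvel': array([-0.00093553, -0.00131686, -0.00439505, -0.00028972, -0.00329312,
        0.00030223]), 'effort': array([ 3.90485011e-04, -4.97485936e+01, -3.89903820e+01, -3.61327993e-04,
        7.18444702e-03,  2.42132569e-05]), 'ee_pos': array([0.14780469, 0.60706147, 0.40384458]), 'eef_rot': array([-3.74271256e-01, -3.11885640e+00,  2.28700439e-03]), 'wrist_force': array([0.30800754, 0.08035873, 0.69034954]), 'moment': array([ 0.0400218 ,  0.01463219, -0.0356234 ]), 'finger_force': 0.0, 'finger_gap': 0.08561588834328684}
```

View pics/a.png

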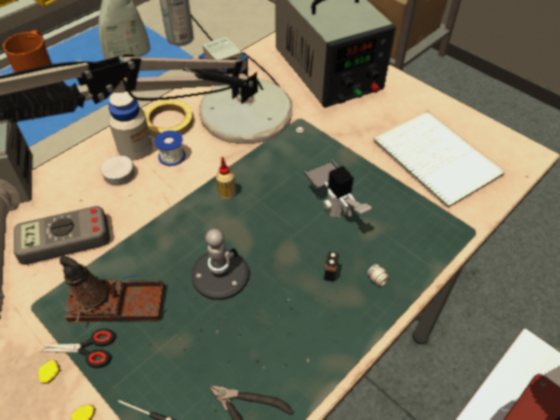

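View pics/b.png

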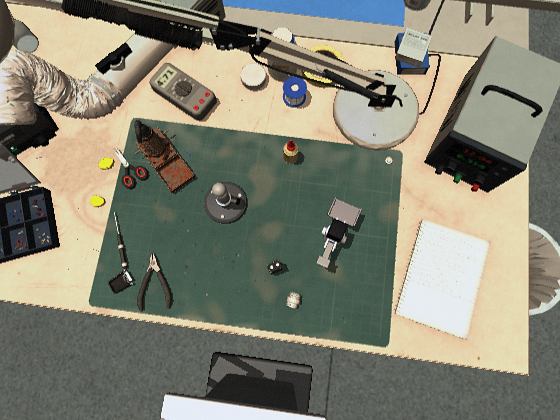

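Run:
```python
from h import *
import pickle
S=pickle.load(open("s0.pkl","rb"))
a=S["scene"]["image"]; b=S["top"]["image"]
z=lambda im,x,y,w,h,k:cv2.resize(im[y:y+h,x:x+w],None,fx=k,fy=k,interpolation=cv2.INTER_CUBIC)
top=np.hstack([z(a,180,210,80,100,3),z(a,295,140,120,100,3)])[:, :800]
bot=np.hstack([z(b,190,165,80,75,4),z(b,300,190,80,90,4)[:300]])
W=max(top.shape[1],bot.shape[1]); pad=lambda i:np.pad(i,((0,0),(0,W-i.shape[1]),(0,0)))
cv2.imwrite("pics/c.png",cv2.cvtColor(np.vstack([pad(top),pad(bot)]),cv2.COLOR_RGB2BGR))
T=S["top"]
for n,p,zz in[("foot",(226,204),.0),("ball",(217,189),.1),("block",(338,226),.092),("bottle",(291,146),.094),("batt",(277,267),.048),("conn",(292,300),.027),("lamp",(385,100),.2)]:
  print(n,onz(T,*p,zz).round(3))
for n,p,q in[("ball",(215,237),(217,189)),("block",(341,172),(335,226)),("lamp",(247,88),(380,98)),("lampjoint",(128,75),(262,45))]: print(n,*tri(S["scene"],p,T,q))
```

```text
foot [0.545 0.101 0.   ]
ball [0.549 0.107 0.1  ]
block [ 0.508 -0.135  0.092]
bottle [ 0.659 -0.024  0.094]
batt [ 0.419 -0.028  0.048]
conn [ 0.36  -0.066  0.027]
lamp [ 0.727 -0.185  0.2  ]
ball [0.54455614 0.10446568 0.11110204] 0.0024023796137327886
block [ 0.5027257  -0.1296072   0.10357053] 0.0051791293532188224
lamp [ 0.79970995 -0.1983256   0.071551  ] 0.0030568980410972716
lampjoint [0.7869161  0.04783813 0.23817989] 0.005717306086784987
```

View pics/c.png

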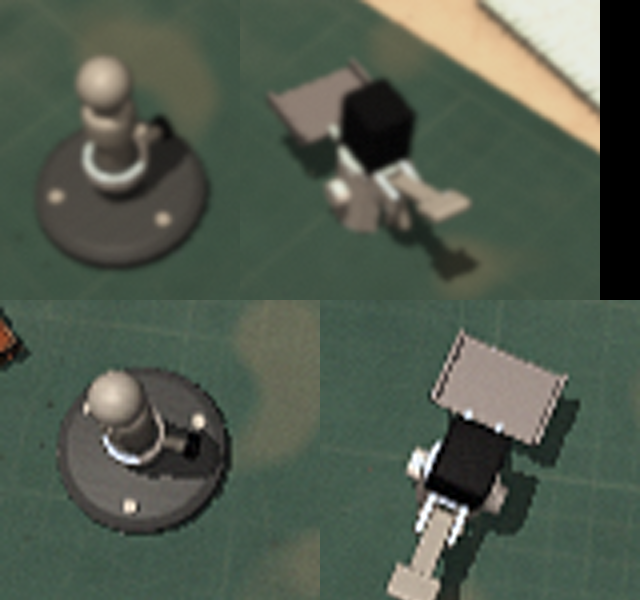

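Run:
```python
from h import *
import pickle
S=pickle.load(open("s0.pkl","rb"));T=S["top"];C=S["scene"]
print("ball",*tri(C,(214.7,237.3),T,(218.7,189.5)))
# block dark mask in top
for s,(x,y,w,h) in((T,(325,210,30,38)),(C,(322,160,40,40))):
    im=s["image"][y:y+h,x:x+w].max(2); m=(im<35).astype(np.uint8); n,l,st,c=cv2.connectedComponentsWithStats(m); k=1+st[1:,4].argmax()
    p=np.argwhere(l==k)[:,::-1].astype(np.float32)+[x,y]; print(st[k],cv2.boxPoints(cv2.minAreaRect(p.astype(np.float32))).round(1).tolist())
pad=onz(T,323.7,260.7,.079); 
print("pad",pad)
for q in[(334.5,219.5),(348,224)]: print("far top corners",onz(T,*q,.092))
e=onz(T,348,224,.092)-onz(T,334.5,219.5,.092); print(np.linalg.norm(e),np.degrees(np.arctan2(e[1],e[0]))+90)
# cradle corners at z guess
for q in[(336,198),(362,210),(354,226),(328,215)]: print(onz(T,*q,.06).round(4))
st=get_state(); 
from scipy.spatial.transform import Rotation as R
print(R.from_rotvec(st["eef_rot"]).as_matrix().round(3))
```

```text
ball [0.54640712 0.10261554 0.10601693] 0.00010210273799522261
[  1   9  22  24 258] [[324.79998779296875, 235.39999389648438], [333.79998779296875, 217.39999389648438], [348.20001220703125, 224.60000610351562], [339.20001220703125, 242.60000610351562]]
[  7   7  24  30 509] [[323.79998779296875, 175.60000610351562], [345.3999938964844, 164.8000030517578], [356.79998779296875, 187.60000610351562], [335.20001220703125, 198.39999389648438]]
pad [ 0.43987733 -0.11640765  0.079     ]
far top corners [ 0.52025937 -0.12735374  0.092     ]
far top corners [ 0.5148707  -0.15411724  0.092     ]
0.027300600879742842 -11.38394688520006
[ 0.5726 -0.1287  0.06  ]
[ 0.5546 -0.1833  0.06  ]
[ 0.5196 -0.1704  0.06  ]
[ 0.5351 -0.1163  0.06  ]
[[-0.972  0.237 -0.001]
 [ 0.237  0.972 -0.001]
 [ 0.    -0.001 -1.   ]]
```

>>> arm_command:
  moves: "17 -36 -4 0 0 0;34 -72 -8 0 0 -1;51 -108 -12 0 0 -2;68 -144 -16 0 0 -3;85 -180 -20 0 0 -4"
  gripper: 85

```text
time_s: 0.57
ee_pos: [0.233, 0.4255, 0.384]
eef_rot: [-0.483, -3.104, 0.001]
wrist_force: [1.2, 0.4, 0.2]
finger_gap: 0.0848
finger_force: 0.0
```

>>> arm_command:
  moves: "17 -36 -4 0 0 0;34 -72 -8 0 0 0;51 -108 -12 0 0 0;68 -144 -16 0 0 0;85 -180 -20 0 0 0"

```text
time_s: 0.98
ee_pos: [0.3179, 0.2455, 0.3644]
eef_rot: [0.482, 3.104, 0.0]
wrist_force: [0.7, -0.7, -0.8]
finger_gap: 0.0848
finger_force: 0.0
```

>>> arm_command:
  moves: "17 -36 -4 0 0 0;34 -72 -8 0 0 0;51 -108 -12 0 0 0;68 -144 -16 0 0 0;85 -180 -20 0 0 0"

```text
time_s: 1.4
ee_pos: [0.403, 0.0653, 0.3447]
eef_rot: [0.483, 3.103, 0.0]
wrist_force: [0.2, 0.4, 0.5]
finger_gap: 0.0851
finger_force: 0.0
```

>>> arm_command:
  moves: "17 -36 -3 0 0 0;34 -72 -6 0 0 0;51 -108 -9 0 0 0;68 -144 -11 0 0 0;82 -175 -13 0 0 0"

```text
time_s: 1.82
ee_pos: [0.4853, -0.1103, 0.3314]
eef_rot: [0.484, 3.104, -0.0]
wrist_force: [1.7, 0.9, -0.7]
finger_gap: 0.085
finger_force: 0.0
```

Run:
```python
from h import *
import pickle
s=snapshot("wrist"); save(s,"d"); pickle.dump(s,open("w1.pkl","wb"))
for X in[(.5,-.136,.092),(.44,-.1164,.079)]: print(proj(s,X))
```

```text
[250.8118118  251.38359665]
[250.82464304 162.07690862]
```

View pics/d.png

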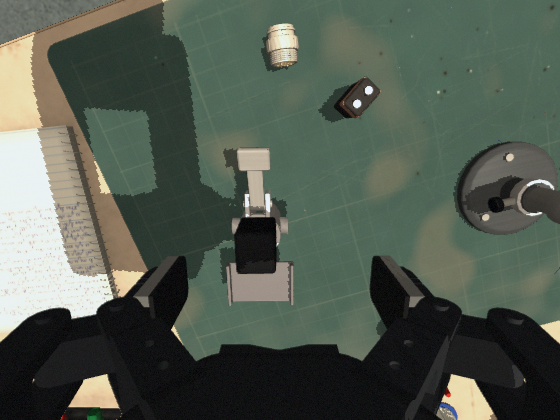

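Run:
```python
from h import *
import pickle
s=pickle.load(open("w1.pkl","rb"))
pad=onz(s,254,159,.079); print("pad",pad)
far=onz(s,256.5,273,.092);print("far edge mid",far, np.linalg.norm(onz(s,237,273,.092)-onz(s,276.5,273,.092)))
g=s["image"][225:271,225:290].max(2)<35
r=[np.flatnonzero(x) for x in g]; print([(225+a[0],225+a[-1]) for a in r[::6] if len(a)])
v=far-pad; print(np.degrees(np.arctan2(v[1],v[0])),np.linalg.norm(v[:2]))
a,b=onz(s,229,303,.06),onz(s,293,305,.06); e=b-a;print(np.linalg.norm(e),np.degrees(np.arctan2(e[1],e[0]))-90)
# foot centre
print("foot",onz(s,509,188,.004))
```

```text
pad [ 0.43862796 -0.11353305  0.079     ]
far edge mid [ 0.51762464 -0.13764241  0.092     ] 0.02930767294133996
[(np.int64(239), np.int64(275)), (np.int64(237), np.int64(275)), (np.int64(234), np.int64(275)), (np.int64(235), np.int64(275)), (np.int64(235), np.int64(276)), (np.int64(235), np.int64(276)), (np.int64(236), np.int64(276)), (np.int64(237), np.int64(275))]
-16.971902034090125 0.0825938107677741
0.0564608778668294 -19.764099330488207
foot [0.54713697 0.10660878 0.004     ]
```

>>> arm_command:
  moves: "7 -12 -10 0 0 0;15 -24 -25 0 0 0;15 -24 -50 0 0 0;15 -24 -75 0 0 0;15 -24 -88 0 0 0"

```text
time_s: 2.28
ee_pos: [0.4986, -0.1315, 0.2405]
eef_rot: [-0.483, -3.1, -0.002]
wrist_force: [-0.6, 0.8, -0.9]
finger_gap: 0.0851
finger_force: 0.0
```

>>> arm_command:
  moves: "0 0 -6 0 0 0;0 0 -11 0 0 0;0 0 -11 0 0 0;0 0 -11 0 0 0;0 0 -11 0 0 0"
  gripper: 85

```text
time_s: 2.7
ee_pos: [0.5005, -0.1319, 0.234]
eef_rot: [0.482, 3.102, -0.001]
wrist_force: [-0.9, 0.4, 0.4]
finger_gap: 0.0849
finger_force: 0.0
```

>>> arm_command:
  moves: "0 0 0 0 0 0;0 0 0 0 0 0;0 0 0 0 0 0;0 0 0 0 0 0;0 0 0 0 0 0"
  gripper: 20
  grip_force: 60

```text
time_s: 3.12
ee_pos: [0.5, -0.1318, 0.233]
eef_rot: [0.483, 3.104, -0.0]
wrist_force: [0.4, 0.7, 0.5]
finger_gap: 0.0291
finger_force: 58.9
```

>>> arm_command:
  moves: "0 0 0 0 0 0;0 0 0 0 0 0;0 0 0 0 0 0;0 0 0 0 0 0;0 0 0 0 0 0"

```text
time_s: 3.53
ee_pos: [0.5, -0.1318, 0.233]
eef_rot: [0.483, 3.104, -0.0]
wrist_force: [-0.9, 0.9, 4.4]
finger_gap: 0.0291
finger_force: 59.5
```

>>> arm_command:
  moves: "0 0 5 0 0 0;0 0 20 0 0 0;0 0 45 0 0 0;0 0 75 0 0 0;0 0 105 0 0 0"

```text
time_s: 3.95
ee_pos: [0.4989, -0.1314, 0.3372]
eef_rot: [-0.482, -3.1, -0.001]
wrist_force: [0.4, 0.3, -3.0]
finger_gap: 0.029
finger_force: 59.5
```

>>> arm_command:
  moves: "0 0 25 0 0 0;0 10 40 0 0 0;5 30 48 0 0 0;10 60 48 0 0 0;15 90 48 0 0 0"

```text
time_s: 4.37
ee_pos: [0.5147, -0.0413, 0.3859]
eef_rot: [0.486, 3.104, -0.0]
wrist_force: [-0.2, -0.0, -3.9]
finger_gap: 0.0293
finger_force: 59.7
```

>>> arm_command:
  moves: "5 30 0 0 0 0;10 60 0 0 0 0;15 80 0 0 0 0;15 90 0 0 0 0;15 90 0 0 0 0"

```text
time_s: 4.78
ee_pos: [0.5293, 0.0501, 0.3847]
eef_rot: [-0.478, -3.103, -0.0]
wrist_force: [-0.9, -0.1, -3.0]
finger_gap: 0.0297
finger_force: 60.0
```

Run:
```python
from h import *
import pickle
S={n:snapshot(n) for n in("scene","top","wrist")}; pickle.dump(S,open("s1.pkl","wb"))
st=get_state(); print(st["ee_pos"],st["eef_rot"],st["wrist_force"],st["finger_gap"])
z=lambda im,x,y,w,h,k:cv2.resize(im[y:y+h,x:x+w],None,fx=k,fy=k,interpolation=cv2.INTER_CUBIC)
a=z(S["scene"]["image"],170,140,200,170,2); b=z(S["top"]["image"],180,130,180,170,2)
w=cv2.resize(S["wrist"]["image"],None,fx=.6,fy=.6)
o=np.zeros((592,760,3),np.uint8); o[:340,:400]=a;o[:340,400:]=b;o[340:592,:336]=w
cv2.imwrite("pics/e.png",cv2.cvtColor(o,cv2.COLOR_RGB2BGR))
```

```text
[0.52955141 0.04752816 0.38516212] [-4.83046551e-01 -3.10311588e+00  1.37837117e-03] [-0.42046381 -0.57125193 -3.79956622] 0.029376378450595354
```

View pics/e.png

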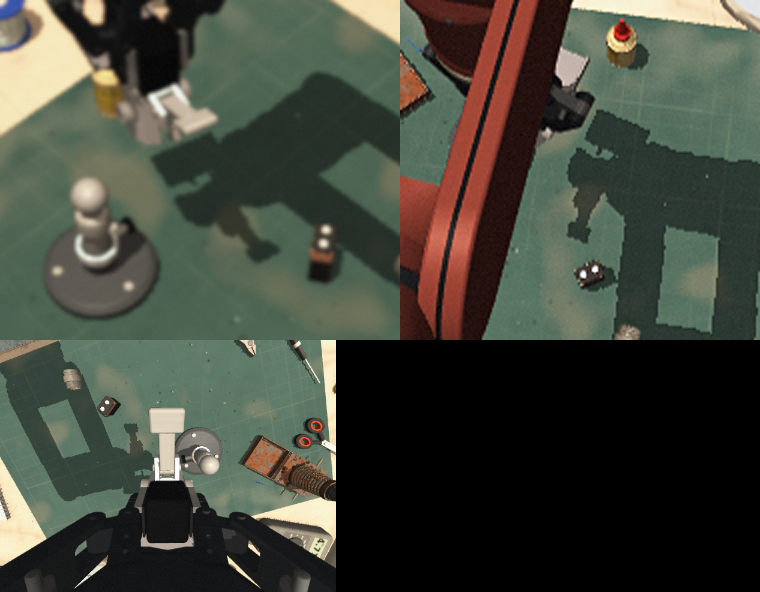

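Run:
```python
from h import *
import pickle
S0=pickle.load(open("s0.pkl","rb"));S=pickle.load(open("s1.pkl","rb"))
def circ(im,x,y,r,lo,hi):
    g=cv2.cvtColor(im,cv2.COLOR_RGB2GRAY)[y-r:y+r,x-r:x+r]; k=6
    c=cv2.HoughCircles(cv2.resize(g,None,fx=k,fy=k,interpolation=cv2.INTER_CUBIC),cv2.HOUGH_GRADIENT_ALT,1,500,param1=200,param2=.5,minRadius=lo*k,maxRadius=hi*k)
    return None if c is None else [((c[0,0,0]+.5)/k-.5+x-r).round(2),((c[0,0,1]+.5)/k-.5+y-r).round(2),(c[0,0,2]/k).round(2)]
cs=circ(S["scene"]["image"],215,238,16,6,12);ct=circ(S0["top"]["image"],219,190,14,5,10);cw=circ(S["wrist"]["image"],347,208,24,10,20)
print(cs,ct,cw)
P={"s":(S["scene"],cs or (215,238)),"t":(S0["top"],ct or (218.7,189.5)),"w":(S["wrist"],cw or (347,208))}
for a,b in("st","sw","tw"): print(a,b,*tri(P[a][0],P[a][1][:2],P[b][0],P[b][1][:2]))
z=lambda im,x,y,w,h,k:cv2.resize(im[y:y+h,x:x+w],None,fx=k,fy=k,interpolation=cv2.INTER_CUBIC)
o=np.zeros((540,780,3),np.uint8); w=z(S["wrist"]["image"],230,110,130,180,3); o[:,:390]=w
w=z(S0["top"]["image"],200,175,50,55,6); o[:330,400:700]=w
cv2.imwrite("pics/f.png",cv2.cvtColor(o,cv2.COLOR_RGB2BGR))
```

```text
None [np.float32(217.25), np.float32(187.92), np.float32(6.2)] None
s t [0.54669828 0.10447005 0.10734317] 0.004752277314751401
s w [0.54642032 0.10249502 0.10430502] 0.000558057868401013
t w [0.54580411 0.10311706 0.11235589] 0.004483168625012774
```

View pics/f.png

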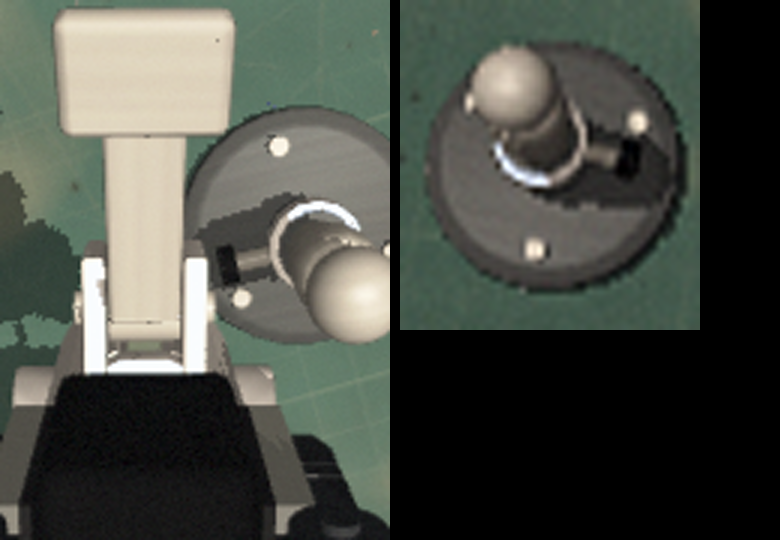

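Run:
```python
from h import *
import pickle
from scipy.spatial.transform import Rotation as R
S0=pickle.load(open("s0.pkl","rb"));S=pickle.load(open("s1.pkl","rb"))
P={"s":(S["scene"],(215,238)),"t":(S0["top"],(218.7,189.3)),"w":(S["wrist"],(350,207.3))}
g=cv2.cvtColor(S["scene"]["image"],cv2.COLOR_RGB2GRAY)[225:250,203:228]; m=(g>115).astype(np.uint8); print(m[6:22].tolist().__len__())
for r in m: print("".join("#" if v else "." for v in r))
for a,b in("st","sw","tw"): print(a,b,*tri(P[a][0],P[a][1][:2],P[b][0],P[b][1][:2]))
tcp=np.array([.52955,.04753,.38516]);Rm=R.from_rotvec([-.48305,-3.10312,.0014]).as_matrix(); W=S["wrist"]
for n,q,dz in(("pad",(278.3,134),.047),("hingeL",(256,211.7),.016),("hingeR",(300,211.7),.016),("blockfrontbottom",(278,235),.020),("foot?",(331,185),None)):
    p=onz(W,*q,tcp[2]-.201+dz if dz else .004); print(n,p.round(4),(Rm.T@(p-tcp)).round(4))
```

```text
16
......###...........#####
......###..........####..
.......#####........#....
......##########.........
.....#############.......
....##############.......
....###############......
...################......
...################......
..#################......
..##################.....
..##################.....
..#################......
..#################......
..#################......
...###############.......
...###############.......
....#############........
.....##########..........
......#######............
....###..................
....####.................
....####.................
....######...............
....##########...........
s t [0.54670111 0.10267801 0.10442419] 0.0012674205224073817
s w [0.54479891 0.10420968 0.10800354] 0.0017778260687575926
t w [0.55384958 0.10793233 0.08153694] 0.001401696319342808
pad [0.4685 0.0674 0.2312] [0.064  0.0005 0.1541]
hingeL [0.5031 0.0442 0.2002] [ 0.0241 -0.011   0.185 ]
hingeR [0.5099 0.0659 0.2002] [0.0241 0.0118 0.185 ]
blockfrontbottom [0.5173 0.0517 0.2042] [0.0128 0.0004 0.181 ]
foot? [0.5472 0.1055 0.004 ] [0.0004 0.061  0.3811]
```

>>> arm_command:
  moves: "4 15 0 0 0 0;8 30 -3 0 0 0;12 45 -9 0 0 0;15 54 -14 0 0 0;15 57 -17 0 0 0"

```text
time_s: 5.35
ee_pos: [0.545, 0.1052, 0.3678]
eef_rot: [-0.483, -3.103, 0.0]
wrist_force: [-0.4, 0.3, -3.3]
finger_gap: 0.0291
finger_force: 60.4
```

>>> arm_command:
  moves: "0 0 0 0 0 0;0 0 0 0 0 0;0 0 0 0 0 0"

```text
time_s: 5.6
ee_pos: [0.5448, 0.1045, 0.3688]
eef_rot: [0.484, 3.104, -0.001]
wrist_force: [0.6, 0.7, -2.6]
finger_gap: 0.0291
finger_force: 60.4
```

Run:
```python
from h import *
import pickle
S={n:snapshot(n) for n in("scene","wrist")}; pickle.dump(S,open("s2.pkl","wb"))
st=get_state(); print(st["ee_pos"],st["eef_rot"],st["wrist_force"],st["finger_gap"])
z=lambda im,x,y,w,h,k:cv2.resize(im[y:y+h,x:x+w],None,fx=k,fy=k,interpolation=cv2.INTER_CUBIC)
a=z(S["scene"]["image"],170,170,100,140,4); b=z(S["wrist"]["image"],200,100,160,140,2)
o=np.zeros((560,720,3),np.uint8); o[:,:400]=a;o[:280,400:]=b
cv2.imwrite("pics/g.png",cv2.cvtColor(o,cv2.COLOR_RGB2BGR))
```

```text
[0.54490417 0.10459898 0.36910569] [ 4.83948505e-01  3.10349093e+00 -1.96265437e-04] [-0.20918131  0.77241728 -3.44728579] 0.029166658901654208
```

View pics/g.png

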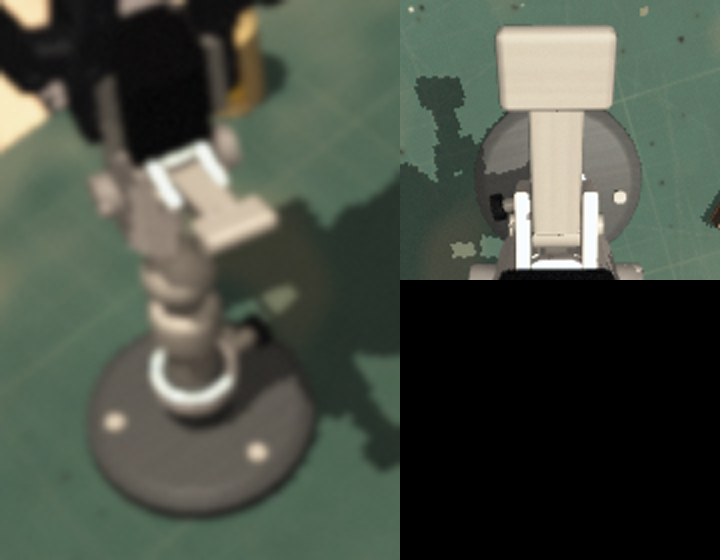

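>>> arm_command:
  moves: "0 0 -2 0 0 0;0 0 -4 0 0 0;0 0 -6 0 0 0;0 0 -8 0 0 0;0 0 -10 0 0 0"

```text
time_s: 6.12
ee_pos: [0.5448, 0.1053, 0.3584]
eef_rot: [-0.483, -3.104, 0.0]
wrist_force: [0.2, -0.4, -3.5]
finger_gap: 0.0293
finger_force: 60.4
```

>>> arm_command:
  moves: "0 0 -1 0 0 0;0 0 -2 0 0 0;0 0 -3 0 0 0;0 0 -4 0 0 0;0 0 -4 0 0 0"

```text
time_s: 6.53
ee_pos: [0.5448, 0.1053, 0.3545]
eef_rot: [-0.483, -3.104, 0.0]
wrist_force: [-0.5, 0.3, -2.9]
finger_gap: 0.0292
finger_force: 60.4
```

>>> arm_command:
  moves: "0 0 -1 0 0 0;0 0 -2 0 0 0;0 0 -3 0 0 0;0 0 -4 0 0 0;0 0 -4 0 0 0"

```text
time_s: 6.95
ee_pos: [0.5448, 0.1052, 0.3504]
eef_rot: [-0.483, -3.104, 0.0]
wrist_force: [-0.3, -0.0, -3.1]
finger_gap: 0.0294
finger_force: 60.4
```

>>> arm_command:
  moves: "0 0 -1 0 0 0;0 0 -2 0 0 0;0 0 -3 0 0 0;0 0 -4 0 0 0;0 0 -4 0 0 0"

```text
time_s: 7.37
ee_pos: [0.5448, 0.1053, 0.3464]
eef_rot: [-0.483, -3.104, 0.0]
wrist_force: [0.8, -0.6, -2.5]
finger_gap: 0.0292
finger_force: 60.4
```

>>> arm_command:
  moves: "0 0 -1 0 0 0;0 0 -2 0 0 0;0 0 -3 0 0 0;0 0 -4 0 0 0;0 0 -4 0 0 0"

```text
time_s: 7.78
ee_pos: [0.5448, 0.1052, 0.3424]
eef_rot: [-0.483, -3.104, 0.0]
wrist_force: [-0.5, -0.2, -3.6]
finger_gap: 0.0292
finger_force: 60.4
```

>>> arm_command:
  moves: "0 0 -1 0 0 0;0 0 -2 0 0 0;0 0 -3 0 0 0;0 0 -4 0 0 0;0 0 -4 0 0 0"

```text
time_s: 8.2
ee_pos: [0.5447, 0.1052, 0.3384]
eef_rot: [-0.483, -3.104, 0.0]
wrist_force: [-0.3, -0.2, -3.0]
finger_gap: 0.0291
finger_force: 60.4
```

>>> arm_command:
  moves: "0 0 -1 0 0 0;0 0 -2 0 0 0;0 0 -3 0 0 0;0 0 -3 0 0 0"

```text
time_s: 8.53
ee_pos: [0.5448, 0.1053, 0.3354]
eef_rot: [-0.483, -3.104, 0.0]
wrist_force: [0.0, 0.3, -2.5]
finger_gap: 0.029
finger_force: 60.4
```

>>> arm_command:
  moves: "0 0 -1 0 0 0;0 0 -2 0 0 0;0 0 -3 0 0 0;0 0 -4 0 0 0;0 0 -4 0 0 0"

```text
time_s: 8.95
ee_pos: [0.5447, 0.1052, 0.3314]
eef_rot: [-0.483, -3.104, 0.0]
wrist_force: [0.3, 0.3, -3.6]
finger_gap: 0.0291
finger_force: 60.4
```

>>> arm_command:
  moves: "0 0 -1 0 0 0;0 0 -2 0 0 0;0 0 -3 0 0 0;0 0 -4 0 0 0;0 0 -4 0 0 0"

```text
time_s: 9.37
ee_pos: [0.5447, 0.1053, 0.3274]
eef_rot: [-0.483, -3.104, 0.0]
wrist_force: [-0.4, -0.1, -2.8]
finger_gap: 0.0291
finger_force: 60.4
```

>>> arm_command:
  moves: "0 0 -1 0 0 0;0 0 -2 0 0 0;0 0 -3 0 0 0;0 0 -3 0 0 0"

```text
time_s: 9.7
ee_pos: [0.5447, 0.1052, 0.3244]
eef_rot: [-0.483, -3.104, 0.0]
wrist_force: [-0.3, 0.9, -2.7]
finger_gap: 0.0289
finger_force: 60.4
```

>>> arm_command:
  moves: "0 0 -1 0 0 0;0 0 -2 0 0 0;0 0 -2 0 0 0"

```text
time_s: 9.95
ee_pos: [0.5447, 0.1052, 0.3224]
eef_rot: [-0.483, -3.104, 0.0]
wrist_force: [-1.1, 0.4, -3.9]
finger_gap: 0.0294
finger_force: 60.4
```

>>> arm_command:
  moves: "0 0 -1 0 0 0;0 0 -2 0 0 0;0 0 -2 0 0 0"

```text
time_s: 10.2
ee_pos: [0.5448, 0.1053, 0.3205]
eef_rot: [-0.483, -3.104, 0.0]
wrist_force: [-0.2, -0.4, -2.5]
finger_gap: 0.0291
finger_force: 60.4
```

>>> arm_command:
  moves: "0 0 -1 0 0 0;0 0 -2 0 0 0;0 0 -2 0 0 0"

```text
time_s: 10.45
ee_pos: [0.5447, 0.1053, 0.3184]
eef_rot: [-0.483, -3.104, 0.0]
wrist_force: [0.4, -0.1, -2.7]
finger_gap: 0.029
finger_force: 60.4
```

>>> arm_command:
  moves: "0 0 -1 0 0 0;0 0 -2 0 0 0;0 0 -2 0 0 0"

```text
time_s: 10.7
ee_pos: [0.5448, 0.1052, 0.3166]
eef_rot: [0.483, 3.104, -0.0]
wrist_force: [-0.1, -0.6, -2.8]
finger_gap: 0.0293
finger_force: 60.3
```

>>> arm_command:
  moves: "0 0 -1 0 0 0;0 0 -2 0 0 0;0 0 -2 0 0 0"

```text
time_s: 10.95
ee_pos: [0.5451, 0.1051, 0.315]
eef_rot: [0.483, 3.103, -0.0]
wrist_force: [-0.1, -1.6, -0.8]
finger_gap: 0.0286
finger_force: 60.5
```

>>> arm_command:
  moves: "0 0 -0.5 0 0 0;0 0 -1 0 0 0;0 0 -1 0 0 0"

```text
time_s: 11.2
ee_pos: [0.5451, 0.1051, 0.3142]
eef_rot: [0.483, 3.103, -0.0]
wrist_force: [0.6, -2.3, 1.8]
finger_gap: 0.0297
finger_force: 60.8
```

>>> arm_command:
  moves: "0 0 -0.5 0 0 0;0 0 -1 0 0 0;0 0 -1 0 0 0"

```text
time_s: 11.45
ee_pos: [0.5451, 0.1052, 0.3132]
eef_rot: [0.483, 3.103, 0.0]
wrist_force: [0.2, -1.8, 5.3]
finger_gap: 0.0294
finger_force: 61.3
```

>>> arm_command:
  moves: "0 0 -0.5 0 0 0;0 0 -1 0 0 0;0 0 -1 0 0 0"

```text
time_s: 11.7
ee_pos: [0.5448, 0.1053, 0.3109]
eef_rot: [-0.483, -3.104, -0.0]
wrist_force: [2.4, -1.9, -4.4]
finger_gap: 0.0293
finger_force: 60.0
```

>>> arm_command:
  moves: "0 0 -0.5 0 0 0;0 0 -1 0 0 0;0 0 -1 0 0 0"

```text
time_s: 11.95
ee_pos: [0.5448, 0.1053, 0.3104]
eef_rot: [-0.483, -3.104, -0.0]
wrist_force: [2.7, -0.2, -2.2]
finger_gap: 0.0291
finger_force: 60.5
```

>>> arm_command:
  moves: "0 0 -0.5 0 0 0;0 0 -1 0 0 0;0 0 -1 0 0 0"

```text
time_s: 12.2
ee_pos: [0.5448, 0.1053, 0.3096]
eef_rot: [-0.483, -3.104, -0.0]
wrist_force: [0.5, -0.9, -0.8]
finger_gap: 0.0292
finger_force: 60.5
```

>>> arm_command:
  moves: "0 0 -0.5 0 0 0;0 0 -1 0 0 0;0 0 -1 0 0 0"

```text
time_s: 12.45
ee_pos: [0.5448, 0.1052, 0.3083]
eef_rot: [-0.483, -3.104, 0.0]
wrist_force: [2.6, -0.4, -4.4]
finger_gap: 0.0294
finger_force: 60.1
```

>>> arm_command:
  moves: "0 0 -0.5 0 0 0;0 0 -1 0 0 0;0 0 -1 0 0 0"

```text
time_s: 12.7
ee_pos: [0.5446, 0.1052, 0.307]
eef_rot: [-0.483, -3.104, 0.0]
wrist_force: [3.2, -1.3, -6.2]
finger_gap: 0.0293
finger_force: 59.9
```

>>> arm_command:
  moves: "0 0 -0.5 0 0 0;0 0 -1 0 0 0;0 0 -1 0 0 0"

```text
time_s: 12.95
ee_pos: [0.5443, 0.1053, 0.3058]
eef_rot: [-0.482, -3.102, 0.001]
wrist_force: [1.0, -1.5, -6.8]
finger_gap: 0.0291
finger_force: 59.9
```

>>> arm_command:
  moves: "0 0 -0.5 0 0 0;0 0 -1 0 0 0;0 0 -1 0 0 0"

```text
time_s: 13.2
ee_pos: [0.5445, 0.1053, 0.3053]
eef_rot: [-0.483, -3.103, 0.0]
wrist_force: [0.2, -0.9, -4.3]
finger_gap: 0.0295
finger_force: 60.1
```

>>> arm_command:
  moves: "0 0 -0.5 0 0 0;0 0 -1 0 0 0;0 0 -1 0 0 0"

```text
time_s: 13.45
ee_pos: [0.5449, 0.1052, 0.3047]
eef_rot: [0.483, 3.104, -0.0]
wrist_force: [-0.8, -1.3, -3.8]
finger_gap: 0.0291
finger_force: 60.2
```

>>> arm_command:
  moves: "0 0 -0.5 0 0 0;0 0 -1 0 0 0;0 0 -1 0 0 0"

```text
time_s: 13.7
ee_pos: [0.545, 0.1053, 0.304]
eef_rot: [0.483, 3.103, 0.0]
wrist_force: [-0.0, -0.7, -3.9]
finger_gap: 0.029
finger_force: 60.3
```

>>> arm_command:
  moves: "0 0 -0.5 0 0 0;0 0 -1 0 0 0;0 0 -1 0 0 0"

```text
time_s: 13.95
ee_pos: [0.5451, 0.1053, 0.3037]
eef_rot: [0.483, 3.103, 0.0]
wrist_force: [-3.4, -0.3, 5.1]
finger_gap: 0.0293
finger_force: 61.2
```

>>> arm_command:
  moves: "0 0 -0.5 0 0 0;0 0 -0.5 0 0 0;0 0 -0.5 0 0 0"

```text
time_s: 14.2
ee_pos: [0.5451, 0.1053, 0.3036]
eef_rot: [0.483, 3.103, 0.0]
wrist_force: [-4.8, -0.6, 8.3]
finger_gap: 0.0293
finger_force: 61.8
```

>>> arm_command:
  moves: "0 0 -0.5 0 0 0;0 0 -0.5 0 0 0;0 0 -0.5 0 0 0"

```text
time_s: 14.45
ee_pos: [0.5451, 0.1053, 0.3036]
eef_rot: [0.482, 3.103, 0.0]
wrist_force: [-5.7, -2.1, 10.8]
finger_gap: 0.0296
finger_force: 62.2
```

>>> arm_command:
  moves: "0 0 0.5 0 0 0;0 0 1 0 0 0;0 0 1.5 0 0 0;0 0 1.5 0 0 0"

```text
time_s: 14.78
ee_pos: [0.545, 0.1053, 0.3037]
eef_rot: [0.483, 3.103, 0.0]
wrist_force: [-1.2, -1.2, 4.9]
finger_gap: 0.0289
finger_force: 61.1
```

>>> arm_command:
  moves: "0 0 0 0 0 0;0 0 0 0 0 0;0 0 0 0 0 0;0 0 0 0 0 0;0 0 0 0 0 0"
  gripper: 70

```text
time_s: 15.2
ee_pos: [0.5448, 0.1053, 0.303]
eef_rot: [-0.483, -3.104, -0.0]
wrist_force: [-0.4, 0.9, -0.1]
finger_gap: 0.0696
finger_force: 0.0
```

>>> arm_command:
  moves: "0 0 10 0 0 0;0 0 30 0 0 0;0 0 55 0 0 0;0 0 80 0 0 0;0 0 90 0 0 0"

```text
time_s: 15.62
ee_pos: [0.5457, 0.1054, 0.398]
eef_rot: [0.482, 3.098, 0.002]
wrist_force: [0.8, 0.3, 1.1]
finger_gap: 0.07
finger_force: 0.0
```

>>> arm_command:
  moves: "-10 3 0 0 0 0;-30 9 0 0 0 0;-50 16 0 0 0 0;-58 19 0 0 0 0;-58 19 0 0 0 0"
  gripper: 0

```text
time_s: 16.03
ee_pos: [0.4849, 0.1249, 0.3918]
eef_rot: [-0.48, -3.102, 0.001]
wrist_force: [0.2, -0.2, 1.1]
finger_gap: 0.0092
finger_force: 0.0
```

Run:
```python
from h import *
import pickle
S={n:snapshot(n) for n in("scene","wrist")}; pickle.dump(S,open("s3.pkl","wb"))
st=get_state(); print(st["ee_pos"],st["eef_rot"],st["wrist_force"],st["finger_gap"])
z=lambda im,x,y,w,h,k:cv2.resize(im[y:y+h,x:x+w],None,fx=k,fy=k,interpolation=cv2.INTER_CUBIC)
a=z(S["scene"]["image"],165,165,110,140,3); b=z(S["wrist"]["image"],160,0,230,300,2)
o=np.zeros((600,790,3),np.uint8); o[:420,:330]=a;o[:,330:]=b
cv2.imwrite("pics/h.png",cv2.cvtColor(o,cv2.COLOR_RGB2BGR))
```

```text
[0.48667433 0.12432806 0.39266997] [-4.81977894e-01 -3.10436254e+00  3.52420896e-04] [ 0.36593959 -0.00190576 -0.27734108] -0.0003814632578267424
```

View pics/h.png

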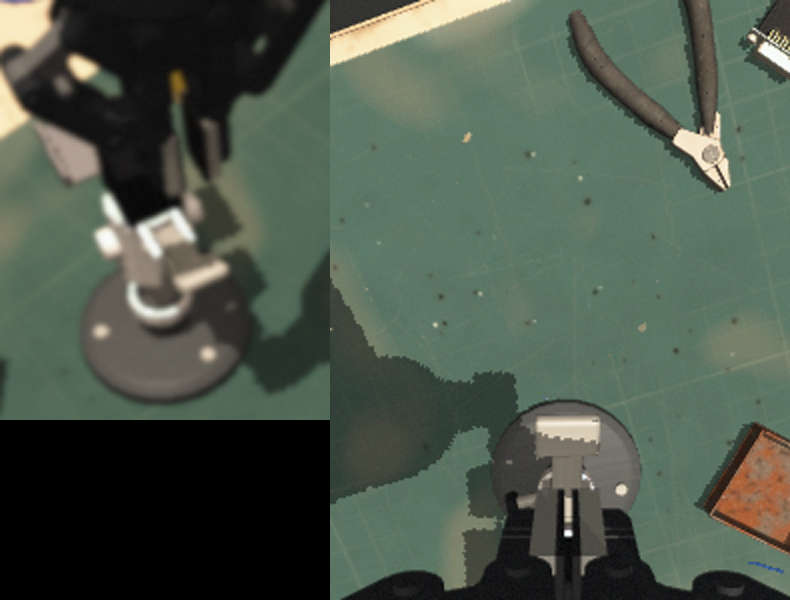

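Run:
```python
from h import *
import pickle
S=pickle.load(open("s3.pkl","rb"))["wrist"]
print(onz(S,279,217,.1496),onz(S,279,217,.146))
```

```text
[0.4826842  0.12608765 0.1496    ] [0.4837224  0.12576065 0.146     ]
```

>>> arm_command:
  moves: "-2 0 -15 0 0 0;-4 1 -35 0 0 0;-4 1 -52 0 0 0;-4 1 -62 0 0 0;-4 1 -62 0 0 0"

```text
time_s: 16.55
ee_pos: [0.4824, 0.1248, 0.3283]
eef_rot: [-0.483, -3.1, 0.002]
wrist_force: [-0.6, -0.4, -0.4]
finger_gap: 0.0003
finger_force: 0.0
```

>>> arm_command:
  moves: "0 0 -1 0 0 0;0 0 -2 0 0 0;0 0 -3 0 0 0;0 0 -4 0 0 0;0 0 -4 0 0 0"

```text
time_s: 16.97
ee_pos: [0.4831, 0.1253, 0.3277]
eef_rot: [0.483, 3.103, 0.0]
wrist_force: [-0.4, -0.1, -0.0]
finger_gap: -0.0003
finger_force: 0.0
```

>>> arm_command:
  moves: "0 0 -1 0 0 0;0 0 -2 0 0 0;0 0 -3 0 0 0;0 0 -3 0 0 0"

```text
time_s: 17.3
ee_pos: [0.4827, 0.1252, 0.324]
eef_rot: [-0.483, -3.104, 0.0]
wrist_force: [0.3, 0.4, -1.0]
finger_gap: 0.0002
finger_force: 0.0
```

>>> arm_command:
  moves: "0 0 -0.5 0 0 0;0 0 -1 0 0 0;0 0 -1.5 0 0 0;0 0 -2 0 0 0;0 0 -2 0 0 0"

```text
time_s: 17.72
ee_pos: [0.4827, 0.1254, 0.3226]
eef_rot: [-0.483, -3.104, -0.0]
wrist_force: [-3.8, 0.7, 5.2]
finger_gap: 0.0002
finger_force: 2.9
```

>>> arm_command:
  moves: "0 0 -0.5 0 0 0;0 0 -1 0 0 0;0 0 -1.5 0 0 0;0 0 -2 0 0 0;0 0 -2 0 0 0"

```text
time_s: 18.13
ee_pos: [0.4824, 0.1256, 0.3209]
eef_rot: [-0.482, -3.103, -0.001]
wrist_force: [-6.7, 0.8, 8.8]
finger_gap: -0.0002
finger_force: 4.4
```

>>> arm_command:
  moves: "-0.6 0.2 -0.8 0 0 0;-1.2 0.4 -1.6 0 0 0;-1.8 0.6 -2.4 0 0 0;-2.4 0.8 -3 0 0 0;-2.4 0.8 -3 0 0 0"

```text
time_s: 18.55
ee_pos: [0.4801, 0.1263, 0.3176]
eef_rot: [-0.482, -3.103, -0.001]
wrist_force: [-3.6, 0.8, 4.3]
finger_gap: -0.0
finger_force: 2.4
```

>>> arm_command:
  moves: "-0.6 0.2 -0.8 0 0 0;-1.2 0.4 -1.6 0 0 0;-1.8 0.6 -2.4 0 0 0;-2.2 0.7 -3 0 0 0;-2.2 0.7 -3 0 0 0"

```text
time_s: 18.97
ee_pos: [0.4781, 0.1269, 0.3144]
eef_rot: [-0.483, -3.104, -0.0]
wrist_force: [-3.2, 1.4, 5.4]
finger_gap: -0.0
finger_force: 2.7
```

Lever moving smoothly under ~5–9 N; continue toward about 0.299.

>>> arm_command:
  moves: "-0.5 0.2 -0.8 0 0 0;-1 0.3 -1.6 0 0 0;-1.5 0.5 -2.4 0 0 0;-1.7 0.5 -3 0 0 0;-1.7 0.5 -3 0 0 0"

```text
time_s: 19.38
ee_pos: [0.4766, 0.1273, 0.3116]
eef_rot: [0.483, 3.104, 0.0]
wrist_force: [-2.1, 0.8, 4.8]
finger_gap: 0.0001
finger_force: 2.8
```

>>> arm_command:
  moves: "-0.4 0.1 -0.8 0 0 0;-0.8 0.2 -1.6 0 0 0;-1.2 0.4 -2.4 0 0 0;-1.4 0.4 -3 0 0 0;-1.4 0.4 -3 0 0 0"

```text
time_s: 19.8
ee_pos: [0.4753, 0.1277, 0.3086]
eef_rot: [0.483, 3.103, 0.0]
wrist_force: [-2.6, 1.0, 5.5]
finger_gap: 0.0001
finger_force: 2.5
```

>>> arm_command:
  moves: "-0.3 0.1 -0.8 0 0 0;-0.5 0.2 -1.6 0 0 0;-0.7 0.2 -2.4 0 0 0;-0.9 0.3 -3 0 0 0;-0.9 0.3 -3 0 0 0"

```text
time_s: 20.22
ee_pos: [0.4744, 0.128, 0.3055]
eef_rot: [0.483, 3.104, 0.0]
wrist_force: [-1.4, 0.4, 5.0]
finger_gap: 0.0003
finger_force: 2.4
```

>>> arm_command:
  moves: "-0.2 0.1 -0.8 0 0 0;-0.4 0.1 -1.6 0 0 0;-0.5 0.2 -2.4 0 0 0;-0.6 0.2 -3 0 0 0;-0.6 0.2 -3 0 0 0"

```text
time_s: 20.63
ee_pos: [0.4737, 0.1282, 0.3023]
eef_rot: [0.483, 3.104, 0.0]
wrist_force: [-1.6, 0.4, 4.6]
finger_gap: -0.0001
finger_force: 2.4
```

>>> arm_command:
  moves: "0 0 -0.5 0 0 0;0 0 -1 0 0 0;0 0 -1.5 0 0 0;0 0 -1.5 0 0 0"

```text
time_s: 20.97
ee_pos: [0.4735, 0.1282, 0.3007]
eef_rot: [-0.483, -3.104, -0.0]
wrist_force: [-3.6, 0.9, 4.6]
finger_gap: -0.0
finger_force: 2.5
```

>>> arm_command:
  moves: "0 0 -0.5 0 0 0;0 0 -1 0 0 0;0 0 -1 0 0 0"

```text
time_s: 21.22
ee_pos: [0.4735, 0.1282, 0.2996]
eef_rot: [-0.483, -3.104, -0.0]
wrist_force: [-3.7, 1.2, 4.5]
finger_gap: 0.0
finger_force: 2.5
```

>>> arm_command:
  moves: "0 0 -0.5 0 0 0;0 0 -1 0 0 0;0 0 -1 0 0 0"

```text
time_s: 21.47
ee_pos: [0.4735, 0.1282, 0.2986]
eef_rot: [-0.483, -3.104, 0.0]
wrist_force: [-3.4, 1.0, 4.8]
finger_gap: -0.0002
finger_force: 2.4
```

>>> arm_command:
  moves: "0 0 -0.5 0 0 0;0 0 -1 0 0 0;0 0 -1 0 0 0"

```text
time_s: 21.72
ee_pos: [0.4736, 0.1282, 0.2977]
eef_rot: [-0.483, -3.104, 0.0]
wrist_force: [-3.2, 1.3, 4.7]
finger_gap: 0.0001
finger_force: 2.5
```

>>> arm_command:
  moves: "0 0 -0.5 0 0 0;0 0 -0.5 0 0 0;0 0 -0.5 0 0 0"

```text
time_s: 21.97
ee_pos: [0.4736, 0.1282, 0.2973]
eef_rot: [-0.483, -3.104, 0.0]
wrist_force: [-3.8, 1.0, 5.0]
finger_gap: 0.0002
finger_force: 2.6
```

>>> arm_command:
  moves: "0 0 -0.5 0 0 0;0 0 -1 0 0 0;0 0 -1 0 0 0"

```text
time_s: 22.22
ee_pos: [0.4735, 0.1282, 0.2963]
eef_rot: [-0.483, -3.104, -0.0]
wrist_force: [-4.4, 2.4, 5.4]
finger_gap: -0.0001
finger_force: 3.0
```

>>> arm_command:
  moves: "0 0 -0.5 0 0 0;0 0 -0.5 0 0 0;0 0 -0.5 0 0 0"

```text
time_s: 22.47
ee_pos: [0.4735, 0.1282, 0.2958]
eef_rot: [-0.483, -3.104, -0.0]
wrist_force: [-4.0, 1.3, 6.3]
finger_gap: -0.0004
finger_force: 3.0
```

>>> arm_command:
  moves: "-0.5 0.2 -0.5 0 0 0;-1 0.3 -1 0 0 0;-1 0.3 -1 0 0 0"

```text
time_s: 22.72
ee_pos: [0.473, 0.1284, 0.2952]
eef_rot: [0.482, 3.103, 0.0]
wrist_force: [-1.2, 1.0, 5.2]
finger_gap: 0.0
finger_force: 2.8
```

>>> arm_command:
  moves: "0 0 -0.5 0 0 0;0 0 -1 0 0 0;0 0 -1 0 0 0"

```text
time_s: 22.97
ee_pos: [0.473, 0.1284, 0.2941]
eef_rot: [0.483, 3.103, 0.0]
wrist_force: [-2.2, 0.9, 5.7]
finger_gap: -0.0
finger_force: 2.9
```

Run:
```python
from h import *
import pickle
S={n:snapshot(n) for n in("scene","wrist")}; pickle.dump(S,open("s4.pkl","wb"))
z=lambda im,x,y,w,h,k:cv2.resize(im[y:y+h,x:x+w],None,fx=k,fy=k,interpolation=cv2.INTER_CUBIC)
a=z(S["scene"]["image"],165,165,110,140,4); b=z(S["wrist"]["image"],220,130,110,180,3)
o=np.zeros((560,780,3),np.uint8); o[:560,:440]=a;o[:540,450:780]=b
cv2.imwrite("pics/i.png",cv2.cvtColor(o,cv2.COLOR_RGB2BGR))
```

```text
(no output)
```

View pics/i.png

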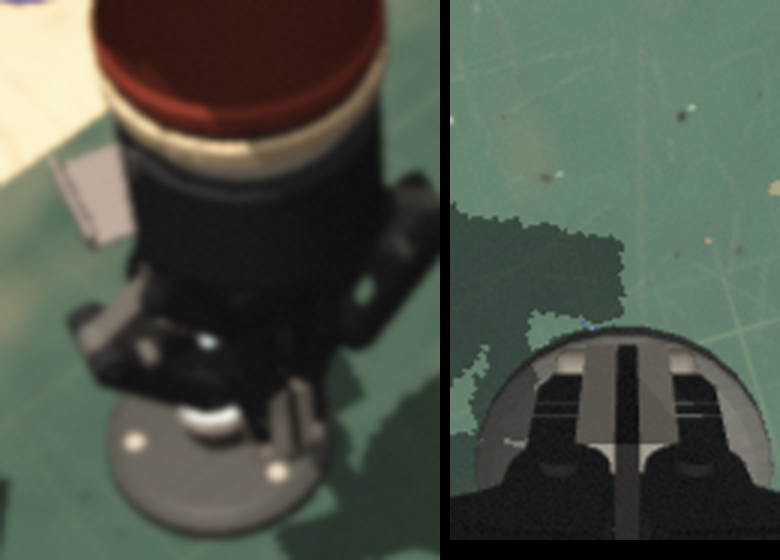

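>>> arm_command:
  moves: "0 0 -0.5 0 0 0;0 0 -1 0 0 0;0 0 -1 0 0 0"

```text
time_s: 23.32
ee_pos: [0.4729, 0.1285, 0.2933]
eef_rot: [0.483, 3.103, 0.0]
wrist_force: [-3.1, 0.6, 6.9]
finger_gap: 0.0001
finger_force: 3.5
```

>>> arm_command:
  moves: "0 0 -0.5 0 0 0;0 0 -1 0 0 0;0 0 -1 0 0 0"

```text
time_s: 23.57
ee_pos: [0.4729, 0.1286, 0.2927]
eef_rot: [0.483, 3.103, 0.001]
wrist_force: [-5.0, 1.2, 9.7]
finger_gap: -0.0003
finger_force: 5.3
```

Force is rising now (stop felt). Press a little more, in half-millimetre steps.

>>> arm_command:
  moves: "0 0 -0.5 0 0 0;0 0 -0.5 0 0 0;0 0 -0.5 0 0 0"

```text
time_s: 23.82
ee_pos: [0.4729, 0.1286, 0.2924]
eef_rot: [0.483, 3.103, 0.001]
wrist_force: [-4.9, 0.2, 10.9]
finger_gap: 0.0001
finger_force: 6.1
```

>>> arm_command:
  moves: "0 0 -0.5 0 0 0;0 0 -0.5 0 0 0;0 0 -0.5 0 0 0"

```text
time_s: 24.07
ee_pos: [0.4729, 0.1287, 0.2921]
eef_rot: [0.483, 3.103, 0.001]
wrist_force: [-7.0, 1.4, 13.6]
finger_gap: 0.0001
finger_force: 7.1
```

>>> arm_command:
  moves: "0 0 1 0 0 0;0 0 3 0 0 0;0 0 10 0 0 0;0 0 30 0 0 0;0 0 60 0 0 0"

```text
time_s: 24.48
ee_pos: [0.4715, 0.1281, 0.3484]
eef_rot: [-0.482, -3.099, 0.003]
wrist_force: [0.6, 0.4, 0.1]
finger_gap: -0.0
finger_force: 0.0
```

>>> arm_command:
  moves: "-10 10 35 0 0 0;-30 35 60 0 0 0;-40 70 70 0 0 0;-45 105 70 0 0 0;-50 140 70 0 0 0"

```text
time_s: 24.9
ee_pos: [0.4224, 0.2697, 0.4227]
eef_rot: [0.484, 3.1, 0.003]
wrist_force: [0.6, -0.1, -0.1]
finger_gap: -0.0002
finger_force: 0.0
```

>>> arm_command:
  moves: "-10 40 0 0 0 0;-20 80 0 0 0 0;-30 115 0 0 0 0;-35 130 0 0 0 0;-35 130 0 0 0 0"

```text
time_s: 25.32
ee_pos: [0.3863, 0.4013, 0.4205]
eef_rot: [-0.477, -3.105, -0.001]
wrist_force: [-0.5, -0.9, -0.1]
finger_gap: 0.0001
finger_force: 0.0
```

Run:
```python
from h import *
import pickle
S={n:snapshot(n) for n in("scene","top","wrist")}; pickle.dump(S,open("s5.pkl","wb"))
print(get_state()["ee_pos"])
z=lambda im,x,y,w,h,k:cv2.resize(im[y:y+h,x:x+w],None,fx=k,fy=k,interpolation=cv2.INTER_CUBIC)
a=z(S["scene"]["image"],165,165,100,120,4); b=z(S["top"]["image"],190,160,70,75,5)
o=np.zeros((600,790,3),np.uint8); o[:480,:400]=a;o[:375,410:760]=b;o[380:590,410:690]=cv2.resize(S["wrist"]["image"],None,fx=.5,fy=.5)
cv2.imwrite("pics/j.png",cv2.cvtColor(o,cv2.COLOR_RGB2BGR))
```

```text
[0.38783614 0.39804412 0.4204582 ]
```

View pics/j.png

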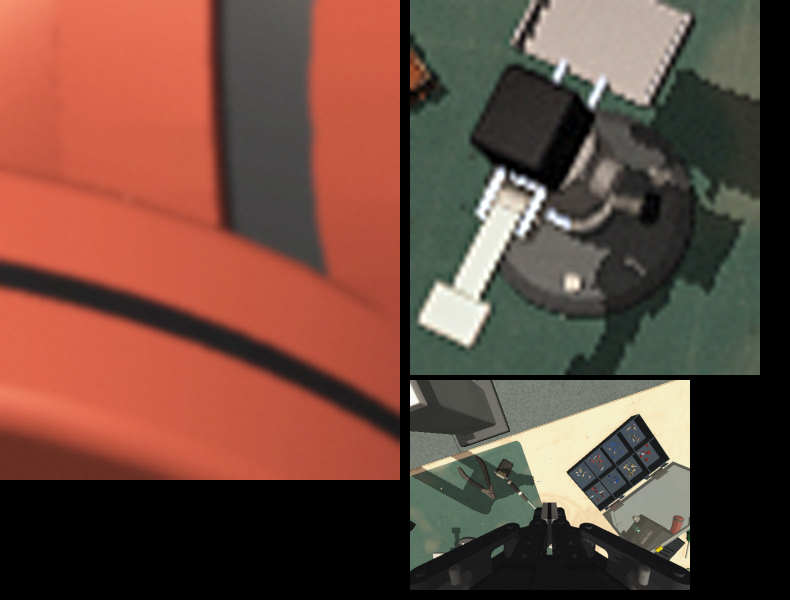

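Run:
```python
from h import *
import pickle
T=pickle.load(open("s5.pkl","rb"))["top"]
zb=.1026; px=np.array([(454-410)/5+190-.4,315/5+160-.4])
o=np.array([.546,.105,zb])
for yaw in(-17.5,-25,-30):
  x=np.array([np.cos(np.radians(yaw)),np.sin(np.radians(yaw)),0])
  for q in(0,.3,.45,.5,.55):
    a=np.radians(32)-q+np.arctan2(7.5,47); L=.0476; h=o-x*.027+[0,0,.016]; p=h+[0,0,L*np.sin(a)]-x*L*np.cos(a); print(yaw,q,p.round(4),proj(T,p).round(1),px)
print("pad ray",onz(T,*px,zb+.0235),onz(T,*px,zb+.03))
# block far top edge mid & near top edge mid from picture
for n,u,v,z in(("blockTL",512,66,.06),("blockTR",592,105,.06)): print(n,onz(T,(u-410)/5+190-.4,v/5+160-.4,zb+z))
```

```text
-17.5 0 [0.486  0.1239 0.1499] [198.1 213.1] [198.4 222.6]
-17.5 0.3 [0.4787 0.1262 0.1379] [197.4 218.2] [198.4 222.6]
-17.5 0.45 [0.4765 0.1269 0.1311] [197.5 220.1] [198.4 222.6]
-17.5 0.5 [0.4759 0.1271 0.1288] [197.6 220.7] [198.4 222.6]
-17.5 0.55 [0.4755 0.1272 0.1265] [197.7 221.1] [198.4 222.6]
-25 0 [0.489  0.1316 0.1499] [194.2 210.9] [198.4 222.6]
-25 0.3 [0.4821 0.1348 0.1379] [193.1 215.8] [198.4 222.6]
-25 0.45 [0.4799 0.1358 0.1311] [193.1 217.7] [198.4 222.6]
-25 0.5 [0.4794 0.1361 0.1288] [193.1 218.2] [198.4 222.6]
-25 0.55 [0.479  0.1362 0.1265] [193.3 218.7] [198.4 222.6]
-30 0 [0.4915 0.1364 0.1499] [191.8 209.2] [198.4 222.6]
-30 0.3 [0.4849 0.1403 0.1379] [190.5 214. ] [198.4 222.6]
-30 0.45 [0.4829 0.1415 0.1311] [190.4 215.8] [198.4 222.6]
-30 0.5 [0.4824 0.1417 0.1288] [190.4 216.3] [198.4 222.6]
-30 0.55 [0.482  0.142  0.1265] [190.5 216.7] [198.4 222.6]
pad ray [0.47301346 0.12551117 0.1261    ] [0.4718351  0.12406117 0.1326    ]
blockTL [0.56047783 0.11295697 0.1626    ]
blockTR [0.54966324 0.08160302 0.1626    ]
```

```bash
python3 -c "
from workcell import *
print(job_done())"
```

```text
the job is handed in; nothing more can be done
None
```

The head is seated on the ball (the stop was felt at about 14 N) and the latch lever was then pressed down until it stopped at about 14 N. The job is handed in with the arm clear; full lever travel is inferred from force and position, because the last top view was only good to about 2–3 mm.

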